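# Load a batch of temperature loggers into the calibration chamber and start it

### The job

Start a calibration run: lift the round lid off the calibration chamber by its knob and lay it flat, knob up, on the trolley top, then take every logger out of the bin and stand it upright on the floor of the chamber's well; set them down, do not drop them in. When all are in, put the lid back so that it is fully seated, and then press the start button right down and let it go. Leave the readout, bottle and screwdriver where they are.

Things in the scene. Friction and masses are not known exactly. Their poses are not given: they have to be found in the camera images.
- chamber: Floor-standing calibration chamber (fixed) beside the left edge of the trolley top, which ends at y = 0.12 m. Its flat black top plate, 60 mm above the trolley top, reaches from -150 to +210 mm along the chamber's x and from -182 to +172 mm along its y, and has one round open well. Origin: centre of the well's mouth, level with the top plate; z up.
- well_mouth (a point): Centre of the well's mouth, level with the top plate. The well is 205 mm in diameter.
- well_bottom (a point): Centre of the well's flat floor, 95 mm straight below the mouth.
- lid: Loose round lid, about 0.5 kg, at first on the well. From below: white spigot 195 mm wide, 12 mm thick (hangs in the well); steel plate 227 mm wide, 14 mm thick (rests on the top plate); neck 20 mm wide, 12 mm high; black knob 36 mm wide, 30 mm tall. Origin: centre of the spigot's underside, z up; plate top at 26 mm, knob from 38 to 68 mm. Seated, its origin is 12 mm below the well's mouth.
- bin: Grey open stock bin on the trolley (fixed), outside 225 mm (its x) by 155 mm (its y), 45 mm high, walls and floor 5 mm. Origin: centre of its underside.
- logger1: Temperature logger, all five alike (three to five are present): squat upright steel capsule 56 mm in diameter and 40 mm tall with a narrower black cap on top, 22 mm in diameter and 32 mm tall (72 mm overall), about 0.25 kg. Origin: centre of its underside, z axis up through the cap. It starts standing in the bin.
- logger2: Temperature logger like logger1 (same sizes, same origin).
- logger3: Temperature logger like logger1 (same sizes, same origin).
- logger4: Temperature logger like logger1 (same sizes, same origin).
- logger5: Temperature logger like logger1 (same sizes, same origin).
- start_top (a point): Centre of the top face of the round steel start button (32 mm in diameter, in a black collar) on the chamber's top plate, 165 mm along the chamber's x and -100 mm along its y from the well's centre. It is pressed straight down.
- start (a joint): Travel of the start button in m: 0 released, 0.006 fully pressed; a spring brings it back; fully down takes about 5 N.
- readout: Bystander: white bench thermometer with a bail handle, 190 x 250 mm (270 mm over the bail), 105 mm tall, on the trolley beyond the work. Origin: centre of its underside.
- bottle: Bystander: white plastic bottle 70 mm in diameter, 120 mm tall. Origin: centre of its underside.
- screwdriver: Bystander: screwdriver 190 mm long lying on the trolley. Origin: centre of its underside, x axis along it.
There are look-alikes about, which are no part of the job. Leave any purple, red or yellow look-alike of the logger2 alone.

How it is judged:
By the outcome, as a careful person would: the job done as asked, in the order asked, and still so for the second after the job is handed in, with the robot touching nothing.
Of logger1, logger2, logger3, logger4, logger5 only 3 to 5 are there at a start; the rules pass over those that are not, and their reading is None.
At some moment in a run one of logger1, logger2, logger3, logger4, logger5, lid may be knocked a few centimetres aside while the robot is not near it.
It also fails if it takes over 210 s, if anything falls off the work surface, if the arm or the gripper's body presses on something with over 40 N, if the wrist force passes 120 N, or if a joint passes its speed limit or range.

### The arm

A 7-joint arm with a two-finger parallel gripper is mounted at the origin on the work surface. World frame = base frame: x ahead of the robot, y to its left, z up, the work surface at z = 0. Lengths are in m, angles in rad, forces in N, time in s.
With the tool pointing down it reaches from about 0.35 to 0.9 m from the base axis. Payload 8.1 kg.
Tool frame: the origin (TCP) lies between the finger pads; the fingertips stand 8 mm ahead of it and the grasp point (between the pads) lies 11 mm behind it (arm.tcp_to_tips is the distance from the TCP to the fingertips, in m); z points along the fingers, x is the direction in which the jaws open and shut, and the axes are right-handed (so a half turn about z gives the same grasp; the last joint's range is limited). The gripper opens to 92 mm and grips with 3 to 60 N. Pads are 19 mm wide; open, the fingers measure 130 mm over their backs; the gripper's body (75 mm by 190 mm) begins 47 mm behind the grasp point.
Start: joints at [-1.432, 0.434, 0.025, 1.573, -0.012, 1.134, -0.075], TCP at [0.15, 0.607, 0.235] pointing down, gripper open.
Joint ranges: [-2.62, 2.62], [-0.44, 2.09], [-1.27, 1.32], [0.08, 2.57], [-1.32, 4.46], [0.12, 2], [-2.74, 2.74]. Speed limits (rad/s): [2.22, 2.22, 3.01, 3.01, 3.14, 3.14, 3.14].

### API

Orientations are given as a rotation vector (axis times angle).
In Python, from cell import arm, eyes gives the robot as it stands.
- The arm moves only by the tool play_rows, never from a script. Its argument "rows" is a list of rows, each a list of 3 entries, a list of its own where there are three numbers: the shift along the tool's x, y, z each as a share of 50 cm, from -1 to 1, then the turn, a rotation vector about the tool's x, y, z each as a share of 60 degrees, from -1 to 1, then the opening, from -1 (shut) to 1 (fully open), so that 0 is half open. In form: [[[dx, dy, dz], [ax, ay, az], grip], ...]. A call has 1 to 10 rows; each row is the pose to reach, as a shift and turn from the pose commanded when the call began, along the tool's axes at that moment; what a row does not reach only later rows make up. A row lasts 1/10 s, in which the tool goes at most 50 mm and 8.59 degrees, less where a joint would pass 70% of its speed; a pose out of reach is approached as far as the arm can. A call with a number of a shift or a turn outside -1 to 1 is refused whole. A call with a gripper value outside its range is refused whole. The fingers move at their own pace and stop on an object; "newtons" is the grip in N (left out, the last holds). Time passes only in rows, so rows that repeat a pose let the fingers close. It gives the time, the measured TCP pose, the force and the opening at its end, in the units of the state.
- arm.observe(): the state, without advancing time (a new reading comes with each control period).
- eyes.get_image(name): name is "side" or "top"; returns (picture, depth): 420x560x3 uint8, red, green, blue; 420x560 float32, m along the optical axis (not along the pixel's ray), 0 where there is no reading.
- eyes.get_calibration(name): a dict with "intrinsics" (3x3 intrinsics, pixels), "R" (3x3) and "t" (3): a world point X has camera coordinates R X + t. Camera axes: x right, y down, z forward; pixel columns grow to the right and rows downward; lengths in m; the calibration is good to about 2 mm. A picture is of the moment at which its call begins. get_calibration takes no time and is no camera call.
- arm.sign_off(): hands the job in, once; it reports no verdict.
The state is a dict: "clock": time; "joints": joint angles; "dq": joint speeds; "joint_efforts": joint torques, N m; "position": TCP position; "ee_rot": TCP orientation; "force": force on the tool from outside, world axes, zero at the start; "ft_torque": the same for the moment, N m; "width": opening from 0.0 (shut) to 1.0 (fully open).
Only numpy, scipy, OpenCV 4.12 (cv2) and the standard library are available. Lean on these libraries where they do the work, as an engineer would, in place of code of your own. Each camera call takes 0.05 s, during which the arm holds its last target.

## Working session

There is one attempt and no reset: what is moved stays moved. The work goes in short steps, Python scripts to look and compute and a tool call to move; the robot and the scene stay as the last step left them, time stands still between calls to the robot, and variables do not carry over. Pictures are saved under pics/ and viewed, and the job is handed in when it is done.

Besides the shell and the picture viewer there is one more tool, called after ">>>" as a command line: name --argument value ..., lists and objects as JSON in quotes. play_rows: Moves the arm, as the interface text tells. Its arguments: {"type":"object","properties":{"rows":{"type":"array","items":{"type":"array"}},"newtons":{"type":"number"}},"required":["rows"]}

```bash
ls; mkdir -p pics
cat > h.py <<'E'
import numpy as np, cv2
from cell import arm, eyes
from scipy.spatial.transform import Rotation as R
def shot(name, fn):
    im,d=eyes.get_image(name); cv2.imwrite('pics/%s.png'%fn, im[:,:,::-1]); np.savez('pics/%s.npz'%fn,im=im,d=d)
    return im,d
def world(name,d):
    c=eyes.get_calibration(name);K=c['intrinsics'];v,u=np.mgrid[:d.shape[0],:d.shape[1]]
    P=np.stack([(u-K[0,2])/K[0,0]*d,(v-K[1,2])/K[1,1]*d,d],-1)
    return (P-c['t'])@c['R']
E
python3 - <<'E'
from h import *
print(arm.observe())
for n in('top','side'):
    shot(n,n+'0'); c=eyes.get_calibration(n); print(n,c)
E
```

```text
pics
{'clock': 0.0, 'joints': array([-1.43160138,  0.43518796,  0.02497871,  1.57408726, -0.01159265,
        1.13402034, -0.07508942]), 'dq': array([-0.00050659, -0.00197584,  0.00039144, -0.00043598,  0.00136447,
       -0.00013818, -0.00073894]), 'joint_efforts': array([ 6.78058859e-04, -6.67863250e+01,  9.85338986e-01, -3.14465904e+01,
       -6.04523253e-02,  4.28835943e-02,  1.47127748e-04]), 'position': array([0.14959385, 0.60631701, 0.23397061]), 'ee_rot': array([ 2.47235287e+00,  1.93657542e+00, -1.77204167e-03]), 'force': array([-0.69761417,  0.23010085,  0.49777658]), 'ft_torque': array([-0.02952076, -0.01027278,  0.0245198 ]), 'width': 0.9986268758070918}
top {'intrinsics': array([[481.60430917,   0.        , 287.39770921],
       [  0.        , 481.60430917, 207.48902707],
       [  0.        ,   0.        ,   1.        ]]), 'R': array([[-0.00784406, -0.99994622, -0.00678404],
       [-0.99056253,  0.00869845, -0.13678528],
       [ 0.13683693,  0.00564707, -0.99057749]]), 't': array([-0.08731623,  0.5696502 ,  1.45783735])}
side {'intrinsics': array([[383.03763871,   0.        , 279.03242699],
       [  0.        , 383.03763871, 204.2568349 ],
       [  0.        ,   0.        ,   1.        ]]), 'R': array([[-0.95767573, -0.28769362, -0.0094643 ],
       [-0.21847722,  0.74788917, -0.62684088],
       [ 0.18741637, -0.59824257, -0.77908981]]), 't': array([0.51650269, 0.23226666, 1.04530863])}
```

View pics/top0.png

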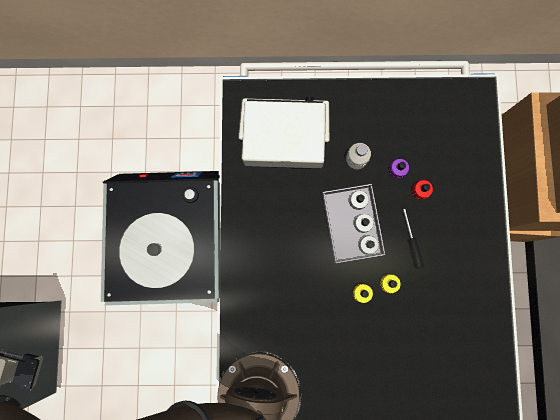

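View pics/side0.png

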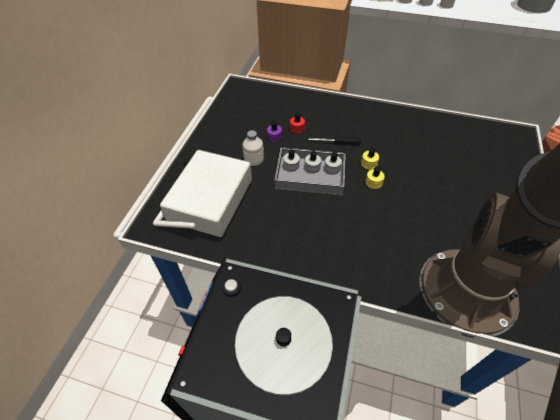

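The top view shows three steel-white loggers in the bin, at (360,199), (365,222) and (370,244). The look-alikes are purple (400,167), red (424,189) and yellow (363,293) and (391,284), all outside the bin. The lid knob is at (154,249) and the start button at (190,195). I'll enlarge the bin and measure.

Run:
```python
from h import *
z=np.load('pics/top0.npz');im,d=z['im'],z['d'];W=world('top',d)
cv2.imwrite('pics/bincrop.png',cv2.resize(im[150:310,310:440],None,fx=3.5,fy=3.5,interpolation=cv2.INTER_CUBIC)[:,:,::-1])
for n,(u,v) in dict(k=(154,249),l1=(360,199),l2=(365,222),l3=(370,244),btn=(190,195),tbl=(300,280),plate=(112,250),lidpl=(135,250)).items(): print(n,W[v,u].round(4))
def cen(m):
    n,l,s,c=cv2.connectedComponentsWithStats(m.astype(np.uint8))
    for i in range(1,n):
        if s[i,4]>8:
            p=W[l==i]; print(s[i],np.median(p,0).round(4),((p.min(0)+p.max(0))/2).round(4),(p.max(0)-p.min(0)).round(3))
Z=W[...,2];ok=d>0
U,V=np.meshgrid(range(560),range(420))
print('caps');cen(ok&(Z>.066)&(Z<.09)&(U>320)&(U<440)&(V>150)&(V<310)&(V>175))
print('bodies');cen(ok&(Z>.036)&(Z<.053)&(U>335)&(U<385)&(V>180)&(V<265))
print('knob');cen(ok&(Z>.105)&(Z<.13)&(U>110)&(U<200)&(V>210)&(V<290))
print('lid');cen(ok&(Z>.069)&(Z<.08)&(U>110)&(U<200)&(V>180)&(V<290))
print('btn');cen(ok&(Z>.0635)&(Z<.12)&(U>178)&(U<204)&(V>184)&(V<206))
# side
z=np.load('pics/side0.npz');im,d=z['im'],z['d'];W=world('side',d);Z=W[...,2];ok=d>0
print('side caps');cen(ok&(Z>.066)&(Z<.09)&(U>270)&(U<350)&(V>140)&(V<190))
print('side knob');cen(ok&(Z>.108)&(Z<.13)&(U>230)&(U<330)&(V>300)&(V<390))
print('side lid');cen(ok&(Z>.069)&(Z<.08)&(U>230)&(U<340)&(V>280)&(V<400))
print('side btn',W[286,231])
```

```text
k [0.4395 0.298  0.1145]
l1 [ 0.5868 -0.3118  0.0826]
l2 [ 0.5174 -0.3256  0.0775]
l3 [ 0.4512 -0.3387  0.0764]
btn [0.6038 0.2028 0.0815]
tbl [ 0.3452 -0.1295 -0.0049]
plate [0.4404 0.4407 0.0608]
lidpl [0.4392 0.3667 0.0734]
caps
[423 184   7   7  39] [ 0.6241 -0.5162  0.0728] [ 0.6237 -0.5156  0.0735] [0.019 0.018 0.013]
[357 194   8   8  44] [ 0.5909 -0.315   0.0785] [ 0.5924 -0.3149  0.0766] [0.022 0.02  0.017]
[362 218   8   8  46] [ 0.5189 -0.3272  0.0774] [ 0.5193 -0.3281  0.0771] [0.021 0.021 0.021]
[367 241   8   7  43] [ 0.4512 -0.3409  0.0773] [ 0.451  -0.3402  0.0741] [0.018 0.02  0.016]
[390 280   7   8  41] [ 0.3324 -0.4043  0.0726] [ 0.3337 -0.4039  0.0723] [0.021 0.018 0.011]
[362 290   7   8  46] [ 0.3052 -0.3198  0.0737] [ 0.305  -0.3196  0.0719] [0.021 0.019 0.011]
bodies
[336 184  49  79 303] [ 0.5181 -0.3548  0.0451] [ 0.5195 -0.3123  0.0446] [0.241 0.148 0.017]
[350 191  19  18 203] [ 0.5891 -0.3112  0.0461] [ 0.5914 -0.3146  0.0448] [0.054 0.056 0.016]
[355 214  19  18 212] [ 0.5176 -0.3242  0.046 ] [ 0.5193 -0.3277  0.0447] [0.054 0.055 0.016]
[360 236  19  1
[... 372 characters left out ...]
4  21 262] [0.6055 0.2026 0.0747] [0.6061 0.205  0.0763] [0.063 0.071 0.025]
side caps
[289 149   6   7  31] [ 0.5883 -0.3109  0.075 ] [ 0.5893 -0.3131  0.073 ] [0.019 0.023 0.012]
[311 151   6   6  33] [ 0.5156 -0.3231  0.0748] [ 0.5161 -0.3266  0.0729] [0.019 0.02  0.013]
[331 152   7   7  36] [ 0.4479 -0.3362  0.0747] [ 0.4488 -0.3386  0.0732] [0.02  0.024 0.014]
side knob
[276 328  16  16 204] [0.4358 0.3053 0.1154] [0.4361 0.3033 0.1141] [0.035 0.035 0.012]
side lid
[231 281  10  15  76] [0.5892 0.2112 0.0717] [0.59   0.2082 0.0746] [0.019 0.041 0.011]
[ 235  297   98   99 7255] [0.432  0.3158 0.0739] [0.4357 0.3029 0.0742] [0.225 0.227 0.01 ]
side btn [0.60287208 0.20922964 0.07937061]
```

View pics/bincrop.png

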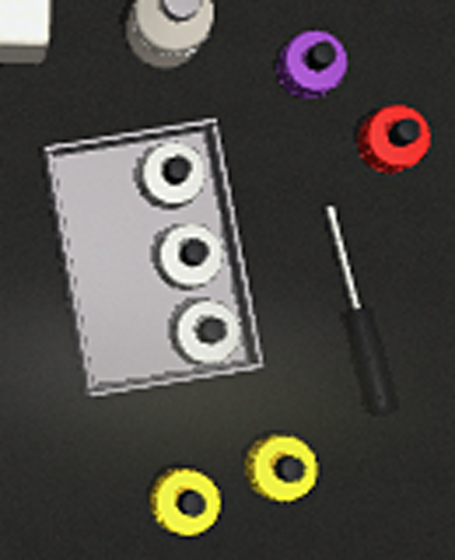

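```bash
cat >> h.py <<'E'
def go(x,y,z):
    s=arm.observe(); Rt=R.from_rotvec(s['ee_rot']); G=R.from_rotvec(np.pi/2**.5*np.array([1,1,0]))
    print('pos',s['position'].round(4),'shift',(Rt.inv().apply(np.array([x,y,z])-s['position'])/.5).round(4),'turn',((Rt.inv()*G).as_rotvec()/np.radians(60)).round(4),'F',s['force'].round(1),'w',round(s['width'],3),'t',s['clock'])
E
python3 -c "
from h import *
go(.438,.3025,.235);go(.438,.3025,.09)"
```

```text
pos [0.1496 0.6064 0.234 ] shift [-0.4519  0.7056 -0.0012] turn [-1.00e-04  1.30e-03 -2.31e-01] F [-0.   0.2 -0.3] w 1.0 t 0.1
pos [0.1496 0.6064 0.234 ] shift [-0.4516  0.7056  0.2888] turn [-1.00e-04  1.30e-03 -2.31e-01] F [-0.   0.2 -0.3] w 1.0 t 0.1
```

>>> play_rows --rows '[[[-0.452,0.7056,0],[0,0,-0.231],1],[[-0.452,0.7056,0],[0,0,-0.231],1],[[-0.452,0.7056,0],[0,0,-0.231],1],[[-0.452,0.7056,0],[0,0,-0.231],1],[[-0.452,0.7056,0],[0,0,-0.231],1],[[-0.452,0.7056,0],[0,0,-0.231],1],[[-0.452,0.7056,0],[0,0,-0.231],1],[[-0.452,0.7056,0],[0,0,-0.231],1],[[-0.452,0.7056,0],[0,0,-0.231],1],[[-0.452,0.7056,0],[0,0,-0.231],1]]' --newtons 30

```text
clock: 1.1
position: [0.4405, 0.2993, 0.2345]
ee_rot: [2.227, 2.213, -0.001]
force: [-0.5, 0.1, 0.6]
width: 1.002
```

```bash
python3 -c "
from h import *
go(.438,.3025,.09)
shot('top','top1');shot('side','side1')"
```

```text
pos [0.4405 0.2993 0.2345] shift [ 0.0067 -0.0052  0.2891] turn [ 0.0006  0.0014 -0.0061] F [-0.5  0.1  0.6] w 1.002 t 1.1
```

View pics/side1.png

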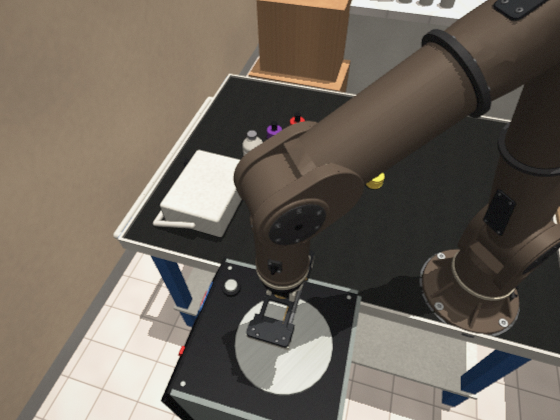

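The side view shows the open gripper over the lid, with the jaws around (275,320) above the knob and nothing in contact. Next I descend.

>>> play_rows --rows '[[[0.006,-0.005,0.1],[0,0,-0.006],1],[[0.006,-0.005,0.18],[0,0,-0.006],1],[[0.006,-0.005,0.24],[0,0,-0.006],1],[[0.006,-0.005,0.27],[0,0,-0.006],1],[[0.006,-0.005,0.287],[0,0,-0.006],1],[[0.006,-0.005,0.287],[0,0,-0.006],1],[[0.006,-0.005,0.287],[0,0,-0.006],1]]'

```text
clock: 1.9
position: [0.4355, 0.3069, 0.0919]
ee_rot: [-2.213, -2.23, -0.002]
force: [-0.5, 0.7, 0.3]
width: 1.0
```

>>> play_rows --rows '[[[0,0,0],[0,0,0],-0.5],[[0,0,0],[0,0,0],-0.5],[[0,0,0],[0,0,0],-1],[[0,0,0],[0,0,0],-1],[[0,0,0],[0,0,0],-1],[[0,0,0],[0,0,0],-1],[[0,0,0],[0,0,0],-1],[[0,0,0],[0,0,0],-1]]' --newtons 35

```text
clock: 2.7
position: [0.4356, 0.3047, 0.0912]
ee_rot: [2.215, 2.227, -0.002]
force: [-0.3, -5.4, 2.7]
width: 0.387
```

>>> play_rows --rows '[[[0,0,-0.01],[0,0,0],-1],[[0,0,-0.03],[0,0,0],-1],[[0,0,-0.05],[0,0,0],-1],[[0,0,-0.1],[0,0,0],-1],[[0,0,-0.16],[0,0,0],-1],[[0,0,-0.22],[0,0,0],-1],[[0,0,-0.28],[0,0,0],-1],[[0,0,-0.28],[0,0,0],-1],[[0,0,-0.28],[0,0,0],-1]]'

```text
clock: 3.6
position: [0.4356, 0.3061, 0.2318]
ee_rot: [-2.214, -2.229, -0.002]
force: [-0.1, -0.2, -5.9]
width: 0.386
```

```bash
python3 -c "
from h import *
go(.45,-.05,.23)
shot('side','side2')"
```

```text
pos [0.4356 0.3061 0.2318] shift [-0.7124  0.0242  0.0029] turn [ 0.001  -0.0011  0.0062] F [-0.1 -0.2 -5.9] w 0.386 t 3.6
```

View pics/side2.png

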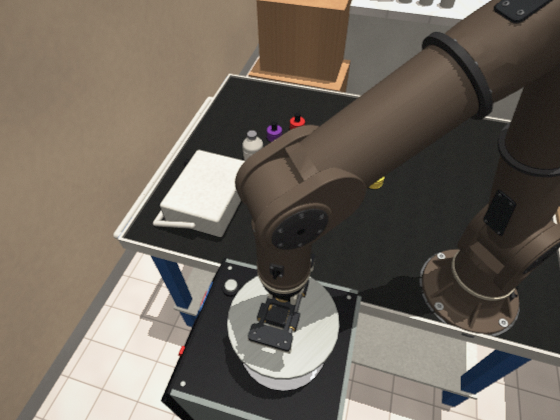

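The picture shows the lid held level in the gripper, around (283,325), with the well opening below it at (285,370).

>>> play_rows --rows '[[[-0.08,0,0],[0,0,0],-1],[[-0.16,0,0],[0,0,0],-1],[[-0.24,0.01,0],[0,0,0],-1],[[-0.32,0.015,0],[0,0,0],-1],[[-0.4,0.02,0],[0,0,0],-1],[[-0.48,0.024,0],[0,0,0.003],-1],[[-0.56,0.024,0],[0,0,0.006],-1],[[-0.64,0.024,0],[0,0,0.006],-1],[[-0.712,0.024,0],[0,0,0.006],-1],[[-0.712,0.024,0],[0,0,0.006],-1]]'

```text
clock: 4.65
position: [0.4484, -0.0554, 0.2301]
ee_rot: [2.23, 2.213, -0.005]
force: [0.3, 0.1, -5.6]
width: 0.385
```

```bash
python3 -c "
from h import *
go(.45,-.05,.045)
shot('side','side3')
shot('top','top3')"
```

```text
pos [ 0.4484 -0.0554  0.2301] shift [0.0117 0.004  0.3703] turn [-0.0021  0.0023 -0.0071] F [ 0.3  0.1 -5.6] w 0.385 t 4.65
```

View pics/side3.png

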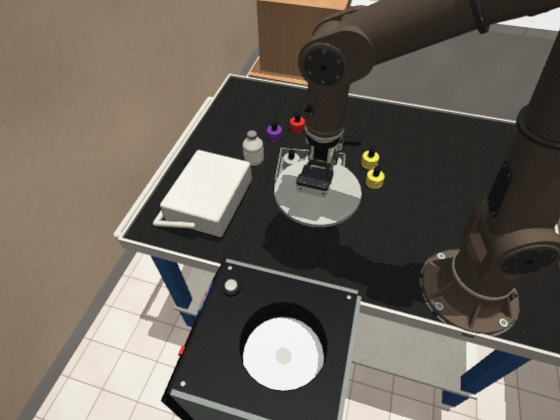

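View pics/top3.png

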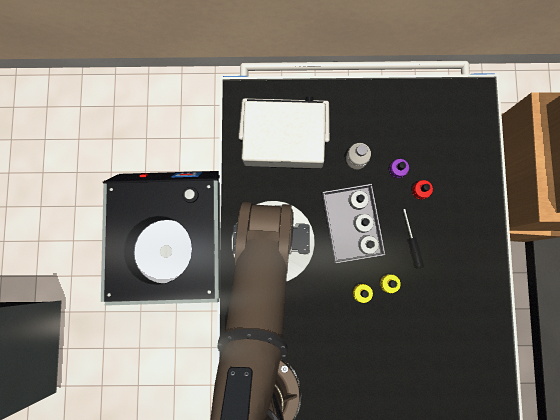

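The well is now open: (163,251) in top, (283,353) in side. The lid hovers over a clear part of the trolley at (275,240). I'll lower it.

>>> play_rows --rows '[[[0.005,0.004,0.08],[0,0,-0.007],-1],[[0.01,0.004,0.16],[0,0,-0.007],-1],[[0.01,0.004,0.24],[0,0,-0.007],-1],[[0.01,0.004,0.3],[0,0,-0.007],-1],[[0.01,0.004,0.34],[0,0,-0.007],-1],[[0.01,0.004,0.355],[0,0,-0.007],-1],[[0.01,0.004,0.365],[0,0,-0.007],-1],[[0.01,0.004,0.37],[0,0,-0.007],-1],[[0.01,0.004,0.372],[0,0,-0.007],-1],[[0.01,0.004,0.372],[0,0,-0.007],-1]]'

```text
clock: 5.75
position: [0.4524, -0.0449, 0.0459]
ee_rot: [2.213, 2.229, 0.002]
force: [-0.3, 0.5, -5.2]
width: 0.387
```

>>> play_rows --rows '[[[0,0,0.003],[0,0,0],-1],[[0,0,0.003],[0,0,0],-1],[[0,0,0.005],[0,0,0],-1],[[0,0,0.005],[0,0,0],-1]]'

```text
clock: 6.15
position: [0.4521, -0.0449, 0.0431]
ee_rot: [2.213, 2.229, 0.001]
force: [-2.1, 0.6, 3.2]
width: 0.384
```

Contact: the vertical force changed from -5 N to +3 N. I'll release and rise.

>>> play_rows --rows '[[[0,0,0],[0,0,0],0],[[0,0,0],[0,0,0],0.5],[[0,0,0],[0,0,0],0.9],[[0,0,0],[0,0,0],0.9],[[0,0,-0.04],[0,0,0],0.9],[[0,0,-0.1],[0,0,0],0.9],[[0,0,-0.2],[0,0,0],0.9],[[0,0,-0.28],[0,0,0],0.9],[[0,0,-0.34],[0,0,0],0.0],[[0,0,-0.34],[0,0,0],0.0]]'

```text
clock: 7.15
position: [0.4542, -0.0452, 0.2165]
ee_rot: [2.21, 2.226, 0.009]
force: [0.1, 0.3, -0.1]
width: 0.823
```

```bash
python3 -c "
from h import *
go(.450,-.340,.21)
for n in('side','top'): shot(n,n+'4')
z=np.load('pics/top4.npz');im,d=z['im'],z['d'];W=world('top',d)
z2=np.load('pics/top0.npz')
print('bin change',np.abs(im.astype(int)-z2['im'])[175:270,345:390].max())
# well circle: plate-level rim
def circ(nm,fn,box):
    z=np.load('pics/%s.npz'%fn);W=world(nm,z['d']);Z=W[...,2];u0,u1,v0,v1=box
    m=np.zeros(Z.shape,np.uint8);m[v0:v1,u0:u1]=(np.abs(Z-.06)<.008)[v0:v1,u0:u1]
    h=(1-m);h[:v0]=0;h[v1:]=0;h[:,:u0]=0;h[:,u1:]=0
    n,l,s,c=cv2.connectedComponentsWithStats(h);i=1+np.argmax(s[1:,4]);print(s[i])
    cs,_=cv2.findContours((l==i).astype(np.uint8),cv2.RETR_EXTERNAL,cv2.CHAIN_APPROX_NONE)
    p=max(cs,key=len)[:,0].astype(float)
    c=eyes.get_calibration(nm);K=c['intrinsics'];r=np.c_[(p[:,0]-K[0,2])/K[0,0],(p[:,1]-K[1,2])/K[1,1],np.ones(len(p))]@c['R'];o=-c['R'].T@c['t']
    X=o+r*((.06-o[2])/r[:,2])[:,None]
    from scipy.optimize import least_squares as L
    f=L(lambda q:np.hypot(X[:,0]-q[0],X[:,1]-q[1])-q[2],[.44,.3,.1],loss='soft_l1',f_scale=.002);print(nm,f.x.round(4),np.abs(f.fun).mean())
circ('top','top4',(110,210,205,295));circ('side','side4',(215,345,285,405))
"
```

```text
pos [ 0.4542 -0.0452  0.2165] shift [-0.5896 -0.0127  0.0125] turn [ 0.007  -0.0008  0.0069] F [ 0.1  0.3 -0.1] w 0.823 t 7.15
bin change 8
[ 125  217   68   68 3491]
top [0.4403 0.3005 0.0996] 0.0009388171230444615
[ 241  303   86   88 5877]
side [0.4367 0.3047 0.0996] 0.000650027334945815
```

View pics/side4.png

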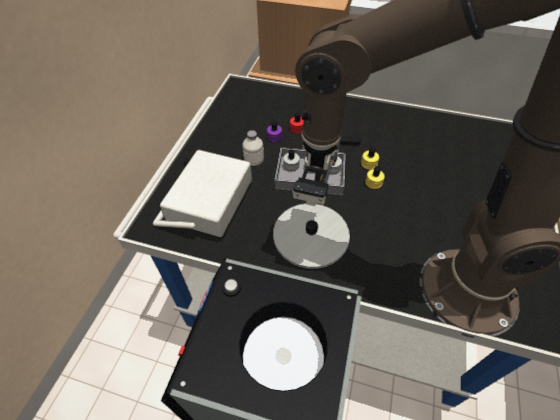

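View pics/top4.png

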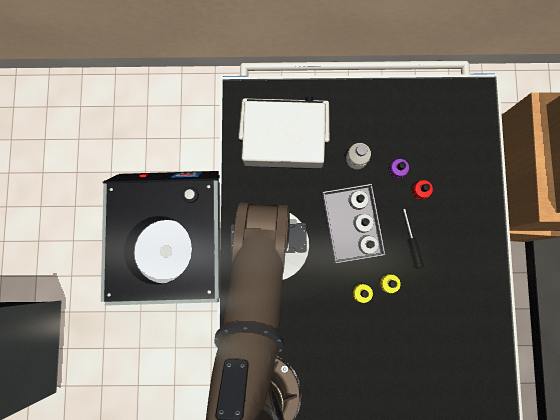

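The lid lies flat, knob up, at (312,237) in side. The well centre comes out at about (0.4385, 0.3025) and the bin is unchanged. The first logger is the near one, (370,244) in top.

>>> play_rows --rows '[[[-0.59,-0.013,0.012],[0.007,0,0.007],0],[[-0.59,-0.013,0.012],[0.007,0,0.007],0],[[-0.59,-0.013,0.012],[0.007,0,0.007],0],[[-0.59,-0.013,0.012],[0.007,0,0.007],0],[[-0.59,-0.013,0.012],[0.007,0,0.007],0],[[-0.59,-0.013,0.012],[0.007,0,0.007],0],[[-0.59,-0.013,0.012],[0.007,0,0.007],0],[[-0.59,-0.013,0.012],[0.007,0,0.007],0],[[-0.59,-0.013,0.012],[0.007,0,0.007],0],[[-0.59,-0.013,0.012],[0.007,0,0.007],0]]'

```text
clock: 8.25
position: [0.4478, -0.3384, 0.2061]
ee_rot: [-2.214, -2.219, 0.008]
force: [-0.8, -0.2, -0.3]
width: 0.503
```

```bash
python3 -c "
from h import *
go(.450,-.340,.057)
shot('side','side5')"
```

```text
pos [ 0.4478 -0.3384  0.2061] shift [-0.0037  0.0069  0.2981] turn [-0.0078 -0.0012  0.0021] F [-0.8 -0.2 -0.3] w 0.503 t 8.25
```

View pics/side5.png

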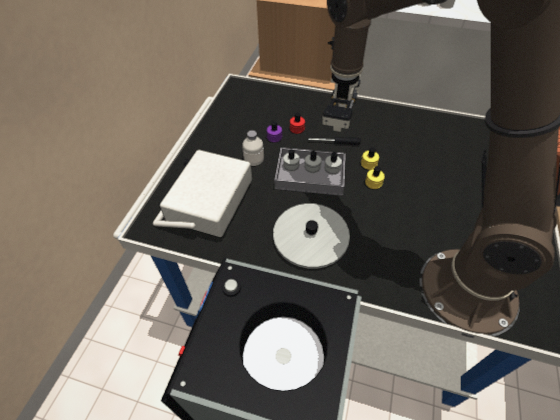

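The gripper hangs above the bin around (338,118), loggers undisturbed. I'll descend onto the cap at (334,160).

>>> play_rows --rows '[[[-0.003,0.006,0.08],[-0.004,0,0],0],[[-0.003,0.006,0.16],[-0.008,0,0.002],0],[[-0.003,0.006,0.22],[-0.008,0,0.002],0],[[-0.003,0.006,0.26],[-0.008,0,0.002],0],[[-0.003,0.006,0.285],[-0.008,0,0.002],0],[[-0.003,0.006,0.296],[-0.008,0,0.002],0],[[-0.003,0.006,0.296],[-0.008,0,0.002],0]]'

```text
clock: 9.0
position: [0.4496, -0.3413, 0.0587]
ee_rot: [2.223, 2.219, 0.001]
force: [-0.6, 0.6, 0.5]
width: 0.505
```

>>> play_rows --rows '[[[0,0,0],[0,0,0],-0.5],[[0,0,0],[0,0,0],-0.8],[[0,0,0],[0,0,0],-1],[[0,0,0],[0,0,0],-1],[[0,0,0],[0,0,0],-1],[[0,0,0],[0,0,0],-1]]' --newtons 25

```text
clock: 9.6
position: [0.4498, -0.3416, 0.0592]
ee_rot: [2.223, 2.218, 0.002]
force: [-0.9, 1.1, 6.7]
width: 0.233
```

```bash
python3 -c "
from h import *
go(.450,-.340,.057)
shot('side','side6')"
```

```text
pos [ 0.4498 -0.3416  0.0592] shift [0.0032 0.0005 0.0045] turn [ 0.0018  0.0001 -0.0019] F [-0.9  1.1  6.7] w 0.233 t 9.6
```

View pics/side6.png

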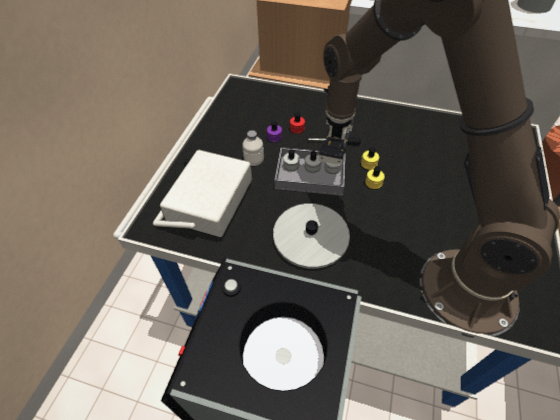

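>>> play_rows --rows '[[[0,0,-0.01],[0,0,0],-1],[[0,0,-0.05],[0,0,0],-1],[[0,0,-0.12],[0,0,0],-1],[[0,0,-0.2],[0,0,0],-1],[[0,0,-0.27],[0,0,0],-1],[[0,0,-0.32],[0,0,0],-1],[[0,0,-0.32],[0,0,0],-1],[[0,0,-0.32],[0,0,0],-1]]'

```text
clock: 10.45
position: [0.449, -0.3413, 0.2184]
ee_rot: [2.223, 2.219, 0.002]
force: [-1.1, 0.4, -4.2]
width: 0.235
```

```bash
python3 -c "
from h import *
go(.4885,.0,.22)
go(.4885,.3025,.22)"
```

```text
pos [ 0.449  -0.3413  0.2184] shift [ 0.6827  0.0776 -0.003 ] turn [ 0.0011 -0.0002 -0.0019] F [-1.1  0.4 -4.2] w 0.235 t 10.45
pos [ 0.449  -0.3413  0.2184] shift [ 1.2877  0.0764 -0.0029] turn [ 0.0011 -0.0002 -0.0019] F [-1.1  0.4 -4.2] w 0.235 t 10.45
```

>>> play_rows --rows '[[[0.08,0.008,0],[0,0,0],-1],[[0.16,0.016,0],[0,0,0],-1],[[0.24,0.024,0],[0,0,0],-1],[[0.32,0.032,0],[0,0,0],-1],[[0.4,0.04,0],[0,0,0],-1],[[0.48,0.048,0],[0,0,0],-1],[[0.56,0.056,0],[0,0,0],-1],[[0.62,0.065,0],[0,0,0],-1],[[0.68,0.075,0],[0,0,0],-1],[[0.68,0.075,0],[0,0,0],-1]]'

```text
clock: 11.45
position: [0.4868, 0.0033, 0.2168]
ee_rot: [-2.215, -2.225, 0.001]
force: [-0.4, -1.1, -2.6]
width: 0.235
```

>>> play_rows --rows '[[[0.08,0,0],[0,0,0],-1],[[0.16,0,0],[0,0,0],-1],[[0.24,0,0],[0,0,0],-1],[[0.32,0,0],[0,0,0],-1],[[0.4,0,0],[0,0,0],-1],[[0.48,0,0],[0,0,0],-1],[[0.55,0,0],[0,0,0],-1],[[0.605,0,0],[0,0,0],-1],[[0.605,0,0],[0,0,0],-1],[[0.605,0,0],[0,0,0],-1]]'

```text
clock: 12.45
position: [0.4873, 0.3003, 0.2168]
ee_rot: [2.222, 2.22, -0.004]
force: [0.2, -0.1, -3.6]
width: 0.233
```

```bash
python3 -c "
from h import *
go(.4885,.3025,.12)
go(.4885,.3025,.022)
shot('side','side7')"
```

```text
pos [0.4873 0.3003 0.2168] shift [0.0049 0.0027 0.1936] turn [-0.0014  0.0024 -0.0011] F [ 0.2 -0.1 -3.6] w 0.233 t 12.45
pos [0.4873 0.3003 0.2168] shift [0.0054 0.003  0.3896] turn [-0.0014  0.0024 -0.0011] F [ 0.2 -0.1 -3.6] w 0.233 t 12.45
```

View pics/side7.png

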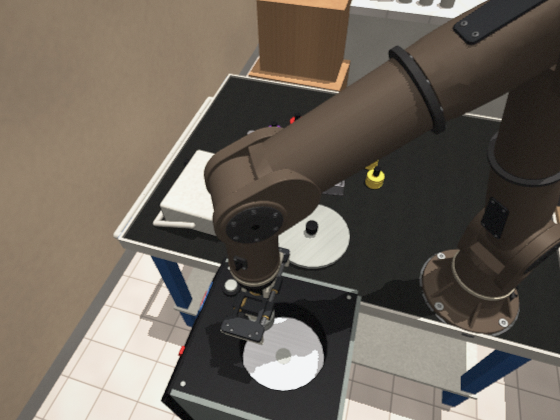

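The held logger is above the far-x part of the well (hand at (245,310), well at (283,353)). I'll lower it.

>>> play_rows --rows '[[[0.005,0.003,0.08],[0,0,0],-1],[[0.005,0.003,0.15],[0,0,0],-1],[[0.005,0.003,0.21],[0,0,0],-1],[[0.005,0.003,0.27],[0,0,0],-1],[[0.005,0.003,0.32],[0,0,0],-1],[[0.005,0.003,0.36],[0,0,0],-1],[[0.005,0.003,0.38],[0,0,0],-1],[[0.005,0.003,0.388],[0,0,0],-1],[[0.005,0.003,0.388],[0,0,0],-1]]'

```text
clock: 13.4
position: [0.4901, 0.3027, 0.0248]
ee_rot: [2.224, 2.217, 0.001]
force: [-0.4, -0.0, -2.0]
width: 0.233
```

>>> play_rows --rows '[[[0,0,0.003],[0,0,0],-1],[[0,0,0.006],[0,0,0],-1],[[0,0,0.008],[0,0,0],-1],[[0,0,0.008],[0,0,0],-1]]'

```text
clock: 13.8
position: [0.4899, 0.3035, 0.021]
ee_rot: [2.223, 2.219, 0.002]
force: [-0.8, 0.1, -2.6]
width: 0.233
```

>>> play_rows --rows '[[[0,0,0.002],[0,0,0],-1],[[0,0,0.004],[0,0,0],-1],[[0,0,0.006],[0,0,0],-1],[[0,0,0.006],[0,0,0],-1]]'

```text
clock: 14.2
position: [0.4899, 0.3037, 0.0192]
ee_rot: [2.223, 2.219, 0.003]
force: [-3.8, -2.2, 16.0]
width: 0.234
```

Contact. I'll ease the pressure, release and rise.

>>> play_rows --rows '[[[0,0,-0.0015],[0,0,0],-1],[[0,0,-0.0015],[0,0,0],-0.4],[[0,0,-0.0015],[0,0,0],-0.2],[[0,0,-0.0015],[0,0,0],-0.1],[[0,0,-0.0015],[0,0,0],-0.1],[[0,0,-0.02],[0,0,0],-0.1],[[0,0,-0.06],[0,0,0],-0.1],[[0,0,-0.14],[0,0,0],-0.1],[[0,0,-0.22],[0,0,0],-0.1],[[0,0,-0.3],[0,0,0],0]]'

```text
clock: 15.2
position: [0.4895, 0.3031, 0.1699]
ee_rot: [2.223, 2.218, 0.001]
force: [0.6, 0.3, -0.4]
width: 0.484
```

>>> play_rows --rows '[[[-0.1,0,-0.08],[0,0,0],0],[[-0.2,0,-0.1],[0,0,0],0],[[-0.3,0,-0.1],[0,0,0],0],[[-0.4,0,-0.1],[0,0,0],0],[[-0.5,0,-0.1],[0,0,0],0],[[-0.6,0,-0.1],[0,0,0],0],[[-0.6,0,-0.1],[0,0,0],0]]'

```text
clock: 15.9
position: [0.4884, -0.0028, 0.2187]
ee_rot: [2.23, 2.209, 0.001]
force: [0.2, 0.7, -0.0]
width: 0.502
```

```bash
python3 -c "
from h import *
go(.518,-.327,.22)
for n in('side','top'): shot(n,n+'8')"
```

```text
pos [ 0.4884 -0.0028  0.2187] shift [-0.6479  0.0654 -0.0014] turn [ 0.002   0.0014 -0.009 ] F [ 0.2  0.7 -0. ] w 0.502 t 15.9
```

View pics/side8.png

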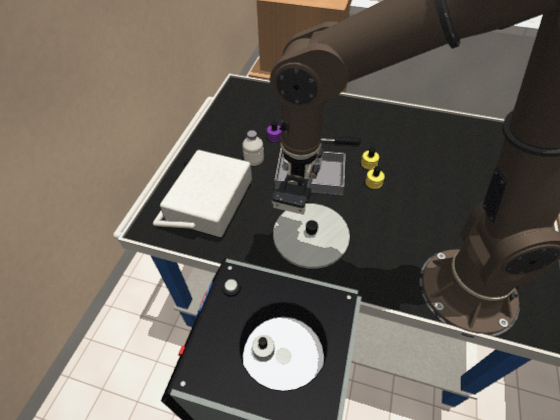

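View pics/top8.png

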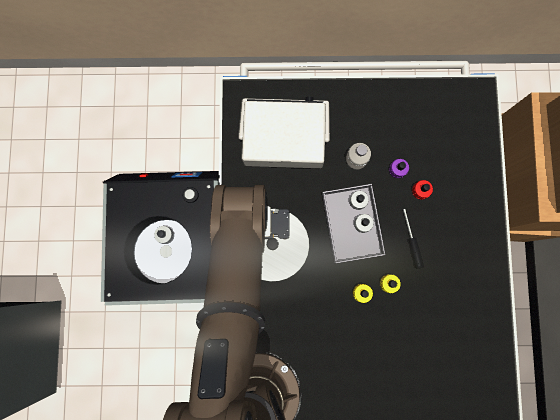

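The first logger stands upright in the well at (163,233) in top and (263,348) in side. Two remain in the bin at (365,222) and (360,199), unmoved. Next is (365,222).

>>> play_rows --rows '[[[-0.1,0.01,0],[0,0,-0.005],0],[[-0.2,0.02,0],[0,0,-0.009],0],[[-0.3,0.03,0],[0,0,-0.009],0],[[-0.4,0.04,0],[0,0,-0.009],0],[[-0.5,0.05,0],[0,0,-0.009],0],[[-0.58,0.06,0],[0,0,-0.009],0],[[-0.648,0.065,0],[0,0,-0.009],0],[[-0.648,0.065,0],[0,0,-0.009],0],[[-0.648,0.065,0],[0,0,-0.009],0]]'

```text
clock: 16.9
position: [0.5216, -0.3196, 0.2174]
ee_rot: [-2.213, -2.23, -0.002]
force: [0.0, 0.2, -0.1]
width: 0.504
```

```bash
python3 -c "
from h import *
go(.518,-.327,.059)
im,d=shot('top','top9');z=np.load('pics/top8.npz')
print(np.abs(im.astype(int)-z['im'])[190:235,345:385].max())"
```

```text
pos [ 0.5216 -0.3196  0.2174] shift [-0.015  -0.0075  0.3168] turn [ 0.0007 -0.0009  0.0074] F [ 0.   0.2 -0.1] w 0.504 t 16.9
215
```

>>> play_rows --rows '[[[-0.012,-0.006,0.08],[0,0,0.005],0],[[-0.012,-0.006,0.15],[0,0,0.005],0],[[-0.012,-0.006,0.18],[0,0,0.005],0],[[-0.012,-0.006,0.18],[0,0,0.005],0]]'

```text
clock: 17.35
position: [0.5176, -0.324, 0.126]
ee_rot: [-2.214, -2.224, -0.001]
force: [0.3, -0.2, -0.5]
width: 0.497
```

```bash
python3 -c "
from h import *
shot('side','side10')
go(.518,-.327,.059)"
```

```text
pos [ 0.5184 -0.3252  0.1278] shift [-0.0037 -0.0009  0.1376] turn [ 0.0003 -0.001   0.0038] F [-0.7  0.1  0. ] w 0.5 t 17.4
```

View pics/side10.png

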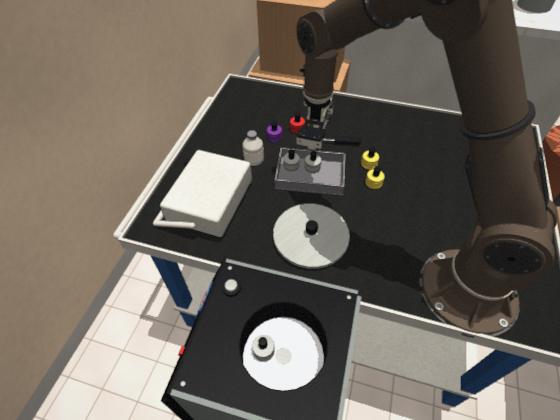

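The gripper hovers just above the cap at (314,152), and both loggers still stand upright.

>>> play_rows --rows '[[[-0.003,-0.001,0.06],[0,0,0.003],0],[[-0.003,-0.001,0.1],[0,0,0.003],0],[[-0.003,-0.001,0.125],[0,0,0.003],0],[[-0.003,-0.001,0.136],[0,0,0.003],0],[[-0.003,-0.001,0.136],[0,0,0.003],0]]'

```text
clock: 17.9
position: [0.518, -0.3282, 0.0603]
ee_rot: [2.221, 2.22, 0.002]
force: [-0.9, 0.1, 0.1]
width: 0.496
```

>>> play_rows --rows '[[[0,0,0],[0,0,0],-0.5],[[0,0,0],[0,0,0],-0.8],[[0,0,0],[0,0,0],-1],[[0,0,0],[0,0,0],-1],[[0,0,0],[0,0,0],-1],[[0,0,0],[0,0,0],-1]]' --newtons 25

```text
clock: 18.5
position: [0.5178, -0.3284, 0.0603]
ee_rot: [2.222, 2.219, 0.002]
force: [-1.0, 1.1, 6.0]
width: 0.235
```

>>> play_rows --rows '[[[0,0,-0.01],[0,0,0],-1],[[0,0,-0.05],[0,0,0],-1],[[0,0,-0.12],[0,0,0],-1],[[0,0,-0.2],[0,0,0],-1],[[0,0,-0.27],[0,0,0],-1],[[0,0,-0.32],[0,0,0],-1],[[0,0,-0.32],[0,0,0],-1],[[0,0,-0.32],[0,0,0],-1]]'

```text
clock: 19.3
position: [0.5171, -0.3279, 0.2194]
ee_rot: [2.222, 2.22, 0.002]
force: [-0.0, -0.5, -2.9]
width: 0.236
```

```bash
python3 -c "
from h import *
go(.4135,.0,.22)
go(.4135,.3455,.22)
shot('side','side11')"
```

```text
pos [ 0.5171 -0.3279  0.2194] shift [ 0.6556 -0.2078 -0.0012] turn [ 0.0009 -0.0004 -0.0008] F [-0.  -0.5 -2.9] w 0.236 t 19.3
pos [ 0.5171 -0.3279  0.2194] shift [ 1.3466e+00 -2.0840e-01 -9.0000e-04] turn [ 0.0009 -0.0004 -0.0008] F [-0.  -0.5 -2.9] w 0.236 t 19.3
```

View pics/side11.png

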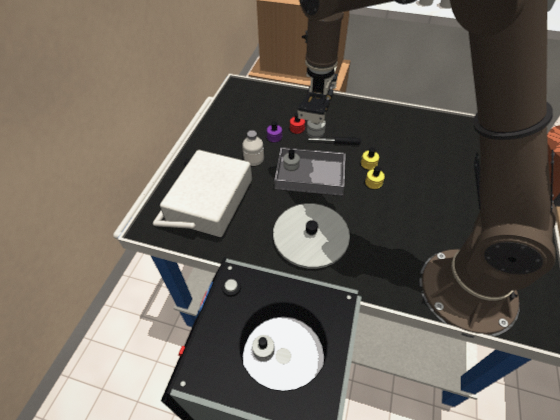

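The second logger is held upright at (316,127), one remains in the bin at (291,160). Carrying it over.

>>> play_rows --rows '[[[0.08,-0.02,0],[0,0,0],-1],[[0.16,-0.05,0],[0,0,0],-1],[[0.24,-0.08,0],[0,0,0],-1],[[0.32,-0.11,0],[0,0,0],-1],[[0.4,-0.14,0],[0,0,0],-1],[[0.48,-0.17,0],[0,0,0],-1],[[0.56,-0.19,0],[0,0,0],-1],[[0.62,-0.2,0],[0,0,0],-1],[[0.656,-0.208,0],[0,0,0],-1],[[0.656,-0.208,0],[0,0,0],-1]]'

```text
clock: 20.35
position: [0.412, 0.0025, 0.2183]
ee_rot: [-2.216, -2.224, 0.002]
force: [-0.0, -1.0, -3.4]
width: 0.231
```

>>> play_rows --rows '[[[0.08,0,0],[0,0,0],-1],[[0.16,0,0],[0,0,0],-1],[[0.24,0,0],[0,0,0],-1],[[0.32,0,0],[0,0,0],-1],[[0.4,0,0],[0,0,0],-1],[[0.48,0,0],[0,0,0],-1],[[0.56,0,0],[0,0,0],-1],[[0.64,0,0],[0,0,0],-1],[[0.69,0,0],[0,0,0],-1],[[0.69,0,0],[0,0,0],-1]]'

```text
clock: 21.35
position: [0.4132, 0.348, 0.2179]
ee_rot: [-2.218, -2.225, 0.001]
force: [-1.2, 0.2, -2.4]
width: 0.231
```

```bash
python3 -c "
from h import *
go(.4135,.3455,.023)
shot('side','side12')"
```

```text
pos [0.4132 0.348  0.2179] shift [-0.0048  0.0009  0.3898] turn [-0.0007  0.0003  0.0031] F [-1.2  0.2 -2.4] w 0.231 t 21.35
```

View pics/side12.png

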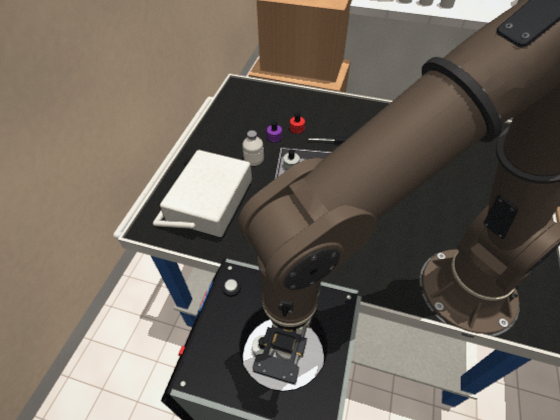

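Hand is at (283,355), over the near/left part of the well; the first logger at (260,347) is clear. Lowering to just above the floor, then slowly.

>>> play_rows --rows '[[[-0.004,0.001,0.08],[0,0,0.003],-1],[[-0.004,0.001,0.15],[0,0,0.003],-1],[[-0.004,0.001,0.21],[0,0,0.003],-1],[[-0.004,0.001,0.27],[0,0,0.003],-1],[[-0.004,0.001,0.32],[0,0,0.003],-1],[[-0.004,0.001,0.36],[0,0,0.003],-1],[[-0.004,0.001,0.38],[0,0,0.003],-1],[[-0.004,0.001,0.386],[0,0,0.003],-1],[[-0.004,0.001,0.39],[0,0,0.003],-1],[[-0.004,0.001,0.39],[0,0,0.003],-1]]'

```text
clock: 22.4
position: [0.4153, 0.3429, 0.0253]
ee_rot: [2.226, 2.216, 0.003]
force: [-0.5, 0.3, -2.7]
width: 0.235
```

>>> play_rows --rows '[[[0,0,0.002],[0,0,0],-1],[[0,0,0.004],[0,0,0],-1],[[0,0,0.005],[0,0,0],-1]]'

```text
clock: 22.7
position: [0.4148, 0.3431, 0.0225]
ee_rot: [2.225, 2.216, 0.002]
force: [-0.3, 0.0, -2.2]
width: 0.232
```

>>> play_rows --rows '[[[0,0,0.002],[0,0,0],-1],[[0,0,0.004],[0,0,0],-1],[[0,0,0.005],[0,0,0],-1],[[0,0,0.005],[0,0,0],-1]]'

```text
clock: 23.1
position: [0.4148, 0.3429, 0.0203]
ee_rot: [2.226, 2.216, 0.002]
force: [-3.0, -1.8, 7.1]
width: 0.234
```

>>> play_rows --rows '[[[0,0,0],[0,0,0],-1],[[0,0,0],[0,0,0],-0.4],[[0,0,0],[0,0,0],-0.2],[[0,0,0],[0,0,0],-0.1],[[0,0,0],[0,0,0],-0.1],[[0,0,-0.02],[0,0,0],-0.1],[[0,0,-0.06],[0,0,0],-0.1],[[0,0,-0.14],[0,0,0],-0.1],[[0,0,-0.22],[0,0,0],-0.1],[[0,0,-0.3],[0,0,0],0]]'

```text
clock: 24.1
position: [0.4144, 0.3426, 0.1719]
ee_rot: [2.226, 2.216, 0.001]
force: [0.7, 0.5, -0.2]
width: 0.485
```

>>> play_rows --rows '[[[-0.1,0.03,-0.08],[0,0,0],0],[[-0.2,0.06,-0.1],[0,0,0],0],[[-0.3,0.1,-0.1],[0,0,0],0],[[-0.4,0.14,-0.1],[0,0,0],0],[[-0.5,0.18,-0.1],[0,0,0],0],[[-0.6,0.2,-0.1],[0,0,0],0],[[-0.68,0.2,-0.1],[0,0,0],0]]'

```text
clock: 24.8
position: [0.5119, 0.019, 0.2207]
ee_rot: [2.225, 2.216, 0.003]
force: [1.5, 1.2, -0.1]
width: 0.499
```

```bash
python3 -c "
from h import *
go(.5905,-.314,.22)
for n in('side','top'): shot(n,n+'13')"
```

```text
pos [0.5119 0.019  0.2207] shift [-0.6654  0.1599  0.0015] turn [ 0.0025 -0.0003 -0.0039] F [ 1.5  1.2 -0.1] w 0.499 t 24.8
```

View pics/side13.png

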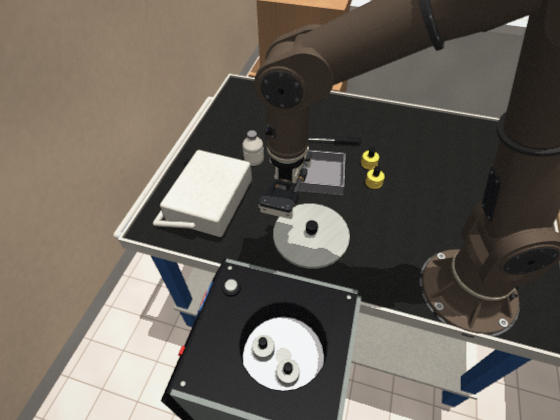

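View pics/top13.png

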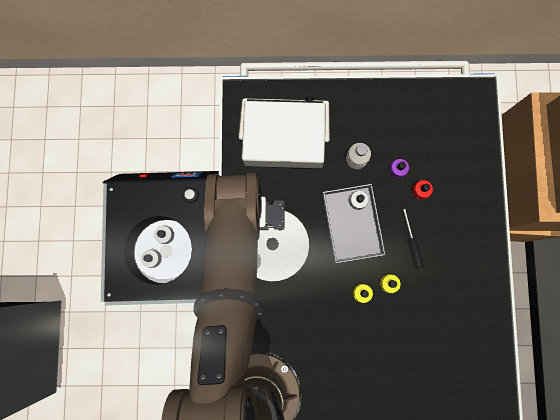

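Both loggers stand upright in the well at (163,234) and (149,258) in top. The last is still at (360,199) in the bin.

>>> play_rows --rows '[[[-0.1,0.025,0],[0,0,-0.004],0],[[-0.2,0.05,0],[0,0,-0.004],0],[[-0.3,0.075,0],[0,0,-0.004],0],[[-0.4,0.1,0],[0,0,-0.004],0],[[-0.5,0.125,0],[0,0,-0.004],0],[[-0.58,0.15,0],[0,0,-0.004],0],[[-0.665,0.16,0],[0,0,-0.004],0],[[-0.665,0.16,0],[0,0,-0.004],0],[[-0.665,0.16,0],[0,0,-0.004],0]]'

```text
clock: 25.8
position: [0.5892, -0.3129, 0.22]
ee_rot: [2.224, 2.218, 0.001]
force: [0.4, 0.7, -0.3]
width: 0.503
```

```bash
python3 -c "
from h import *
go(.5905,-.314,.13)"
```

```text
pos [ 0.5892 -0.3129  0.22  ] shift [-0.0022  0.0025  0.1799] turn [ 0.0007 -0.     -0.0024] F [ 0.4  0.7 -0.3] w 0.503 t 25.8
```

>>> play_rows --rows '[[[-0.002,0.002,0.08],[0,0,0],0],[[-0.002,0.002,0.15],[0,0,0],0],[[-0.002,0.002,0.18],[0,0,0],0],[[-0.002,0.002,0.18],[0,0,0],0]]'

```text
clock: 26.2
position: [0.59, -0.3105, 0.1281]
ee_rot: [-2.217, -2.221, -0.0]
force: [-0.4, -0.1, -0.1]
width: 0.499
```

```bash
python3 -c "
from h import *
shot('side','side14')
go(.5905,-.314,.0595)"
```

```text
pos [ 0.591  -0.3116  0.13  ] shift [-0.005  -0.001   0.1411] turn [ 0.0002 -0.0009  0.0012] F [-0.1 -0.2  0.1] w 0.499 t 26.25
```

View pics/side14.png

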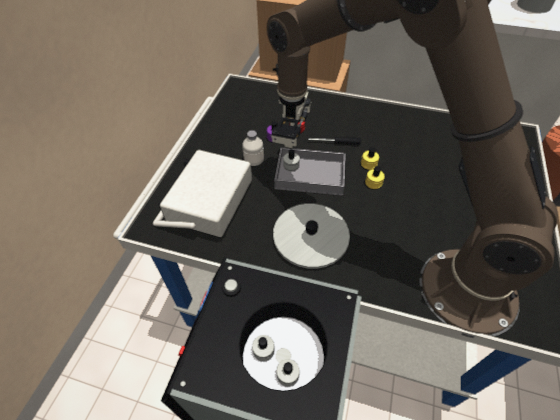

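The gripper hovers just above the last cap at (291,153).

>>> play_rows --rows '[[[-0.003,-0.001,0.06],[0,0,0],0],[[-0.003,-0.001,0.1],[0,0,0],0],[[-0.003,-0.001,0.128],[0,0,0],0],[[-0.003,-0.001,0.139],[0,0,0],0],[[-0.003,-0.001,0.139],[0,0,0],0]]'

```text
clock: 26.75
position: [0.5908, -0.3143, 0.0608]
ee_rot: [2.22, 2.221, 0.002]
force: [-0.4, -0.2, 0.5]
width: 0.499
```

>>> play_rows --rows '[[[0,0,0],[0,0,0],-0.5],[[0,0,0],[0,0,0],-0.8],[[0,0,0],[0,0,0],-1],[[0,0,0],[0,0,0],-1],[[0,0,0],[0,0,0],-1],[[0,0,0],[0,0,0],-1]]' --newtons 25

```text
clock: 27.35
position: [0.5907, -0.3147, 0.0608]
ee_rot: [2.22, 2.22, 0.002]
force: [-0.5, -0.9, 3.9]
width: 0.231
```

>>> play_rows --rows '[[[0,0,-0.01],[0,0,0],-1],[[0,0,-0.05],[0,0,0],-1],[[0,0,-0.12],[0,0,0],-1],[[0,0,-0.2],[0,0,0],-1],[[0,0,-0.27],[0,0,0],-1],[[0,0,-0.32],[0,0,0],-1],[[0,0,-0.32],[0,0,0],-1],[[0,0,-0.32],[0,0,0],-1]]'

```text
clock: 28.15
position: [0.59, -0.314, 0.2199]
ee_rot: [2.221, 2.222, 0.001]
force: [-0.9, 0.3, -3.1]
width: 0.233
```

```bash
python3 -c "
from h import *
go(.4135,-.03,.22)
shot('side','side15')"
```

```text
pos [ 0.59   -0.314   0.2199] shift [ 5.680e-01 -3.528e-01 -2.000e-04] turn [ 0.0007 -0.0004  0.0002] F [-0.9  0.3 -3.1] w 0.233 t 28.15
```

View pics/side15.png

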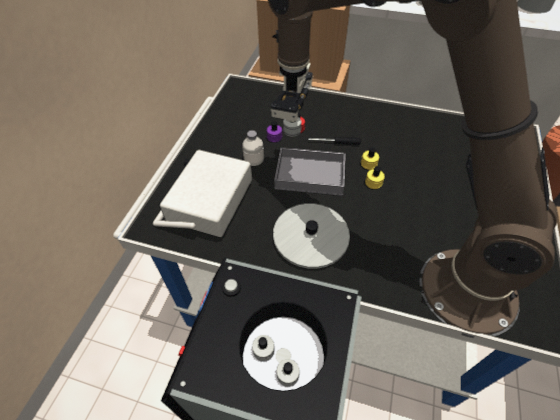

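The third logger is held upright at (291,127) and the bin is empty. I'll take it to (0.4135, 0.2595).

>>> play_rows --rows '[[[0.07,-0.05,0],[0,0,0],-1],[[0.14,-0.1,0],[0,0,0],-1],[[0.21,-0.14,0],[0,0,0],-1],[[0.28,-0.18,0],[0,0,0],-1],[[0.35,-0.22,0],[0,0,0],-1],[[0.42,-0.27,0],[0,0,0],-1],[[0.49,-0.31,0],[0,0,0],-1],[[0.54,-0.34,0],[0,0,0],-1],[[0.568,-0.353,0],[0,0,0],-1],[[0.568,-0.353,0],[0,0,0],-1]]'

```text
clock: 29.2
position: [0.4117, -0.0283, 0.2188]
ee_rot: [-2.216, -2.224, 0.002]
force: [0.5, -0.7, -1.4]
width: 0.235
```

>>> play_rows --rows '[[[0.07,0,0],[0,0,0],-1],[[0.14,0,0],[0,0,0],-1],[[0.21,0,0],[0,0,0],-1],[[0.28,0,0],[0,0,0],-1],[[0.36,0,0],[0,0,0],-1],[[0.44,0,0],[0,0,0],-1],[[0.52,0,0],[0,0,0],-1],[[0.58,0,0],[0,0,0],-1],[[0.58,0,0],[0,0,0],-1],[[0.58,0,0],[0,0,0],-1]]'

```text
clock: 30.2
position: [0.4138, 0.2591, 0.2188]
ee_rot: [2.22, 2.222, -0.003]
force: [-0.6, -0.6, -3.1]
width: 0.232
```

```bash
python3 -c "
from h import *
go(.4135,.2595,.023)
shot('side','side16')"
```

```text
pos [0.4138 0.2591 0.2188] shift [ 0.0016 -0.0004  0.3917] turn [-0.0006  0.0018  0.0006] F [-0.6 -0.6 -3.1] w 0.232 t 30.2
```

View pics/side16.png

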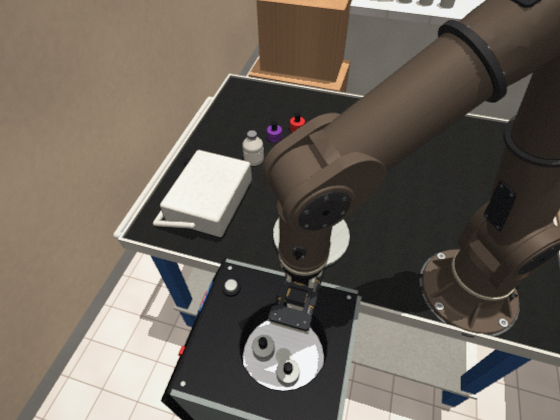

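The loggers in the well at (263,348) and (288,372) are clear of the hand at (295,310). I'll lower.

>>> play_rows --rows '[[[0.002,0,0.08],[0,0,0],-1],[[0.002,0,0.15],[0,0,0],-1],[[0.002,0,0.21],[0,0,0],-1],[[0.002,0,0.27],[0,0,0],-1],[[0.002,0,0.32],[0,0,0],-1],[[0.002,0,0.36],[0,0,0],-1],[[0.002,0,0.38],[0,0,0],-1],[[0.002,0,0.386],[0,0,0],-1],[[0.002,0,0.39],[0,0,0],-1],[[0.002,0,0.39],[0,0,0],-1]]'

```text
clock: 31.25
position: [0.4145, 0.2607, 0.0258]
ee_rot: [2.221, 2.22, 0.003]
force: [-0.4, 0.0, -1.5]
width: 0.233
```

>>> play_rows --rows '[[[0,0,0.002],[0,0,0],-1],[[0,0,0.004],[0,0,0],-1],[[0,0,0.005],[0,0,0],-1]]'

```text
clock: 31.55
position: [0.4141, 0.2608, 0.0229]
ee_rot: [2.221, 2.221, 0.002]
force: [-0.5, -0.3, -1.6]
width: 0.233
```

>>> play_rows --rows '[[[0,0,0.002],[0,0,0],-1],[[0,0,0.003],[0,0,0],-1],[[0,0,0.004],[0,0,0],-1],[[0,0,0.004],[0,0,0],-1]]'

```text
clock: 31.95
position: [0.4141, 0.2606, 0.0208]
ee_rot: [2.221, 2.221, 0.001]
force: [0.1, -0.9, 1.6]
width: 0.233
```

>>> play_rows --rows '[[[0,0,0.001],[0,0,0],-1],[[0,0,0.001],[0,0,0],-0.4],[[0,0,0.001],[0,0,0],-0.2],[[0,0,0.001],[0,0,0],-0.1],[[0,0,0.001],[0,0,0],-0.1],[[0,0,-0.02],[0,0,0],-0.1],[[0,0,-0.06],[0,0,0],-0.1],[[0,0,-0.14],[0,0,0],-0.1],[[0,0,-0.22],[0,0,0],-0.1],[[0,0,-0.3],[0,0,0],0]]'

```text
clock: 32.95
position: [0.4135, 0.2604, 0.1729]
ee_rot: [2.221, 2.221, 0.001]
force: [0.7, 2.0, -0.1]
width: 0.486
```

>>> play_rows --rows '[[[0,0.08,-0.08],[0,0,0],0],[[0,0.16,-0.1],[0,0,0],0.5],[[-0.1,0.24,-0.1],[0,0,0],0.9],[[-0.2,0.3,-0.1],[0,0,0],0.9],[[-0.3,0.36,-0.1],[0,0,0],0.9],[[-0.36,0.36,-0.1],[0,0,0],0.9],[[-0.36,0.36,-0.1],[0,0,0],0.9]]'

```text
clock: 33.65
position: [0.5952, 0.0723, 0.2216]
ee_rot: [2.229, 2.208, -0.002]
force: [-0.5, -0.6, 1.0]
width: 0.936
```

```bash
python3 -c "
from h import *
go(.4521,-.0455,.2)
for n in('side','top'): shot(n,n+'17')
U,V=np.meshgrid(range(560),range(420))
for nm,b in(('top',(225,320,195,290)),('side',(260,360,190,275))):
    z=np.load('pics/%s17.npz'%nm);W=world(nm,z['d']);Z=W[...,2];m=(U>b[0])&(U<b[1])&(V>b[2])&(V<b[3])&(z['d']>0)
    for lo,hi in((.06,.08),(.018,.034)):
        p=W[m&(Z>lo)&(Z<hi)];
        if len(p):print(nm,len(p),np.median(p,0).round(4),((np.percentile(p,1,axis=0)+np.percentile(p,99,axis=0))/2).round(4),(p.max(0)-p.min(0)).round(3))
"
```

```text
pos [0.5952 0.0723 0.2216] shift [-0.238  -0.2841  0.0435] turn [ 0.0021  0.0037 -0.0089] F [-0.5 -0.6  1. ] w 0.936 t 33.65
top 108 [ 0.4554 -0.0449  0.069 ] [ 0.4558 -0.045   0.069 ] [0.034 0.03  0.016]
top 3923 [ 0.4544 -0.0461  0.0275] [ 0.4549 -0.045   0.0267] [0.223 0.221 0.016]
side 125 [ 0.4545 -0.0379  0.0666] [0.4897 0.0432 0.0655] [0.113 0.206 0.012]
side 3695 [ 0.4482 -0.0309  0.0256] [ 0.4517 -0.0415  0.025 ] [0.225 0.306 0.014]
```

View pics/side17.png

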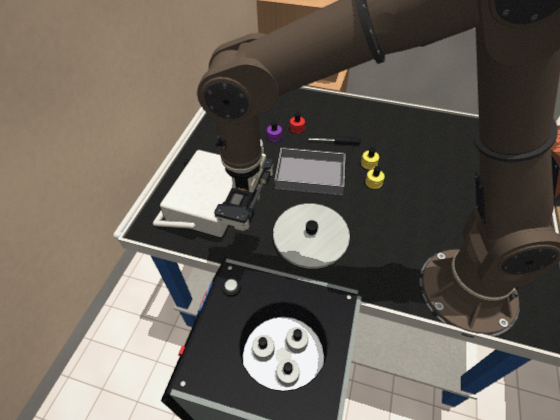

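View pics/top17.png

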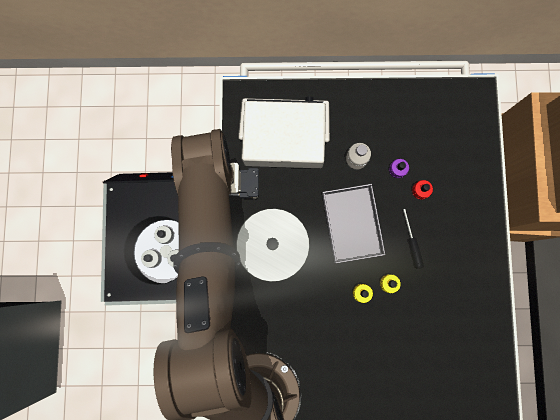

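All three loggers stand in the well: (263,348), (298,338), (288,372) in side. The lid is still flat at (312,237) and the bin is empty. Now I regrasp the lid.

>>> play_rows --rows '[[[-0.08,-0.1,0],[0,0,-0.009],0.9],[[-0.16,-0.19,0.01],[0,0,-0.009],0.9],[[-0.22,-0.26,0.02],[0,0,-0.009],0.9],[[-0.238,-0.284,0.04],[0,0,-0.009],0.9],[[-0.238,-0.284,0.04],[0,0,-0.009],0.9],[[-0.238,-0.284,0.04],[0,0,-0.009],0.9]]'

```text
clock: 34.35
position: [0.4514, -0.0368, 0.2012]
ee_rot: [2.209, 2.233, 0.003]
force: [-0.1, -0.1, 1.3]
width: 0.946
```

```bash
python3 -c "
from h import *
shot('side','side18')
go(.4521,-.0455,.044)"
```

```text
pos [ 0.4524 -0.0364  0.2013] shift [-0.0184 -0.0016  0.3147] turn [ 0.0023 -0.0009  0.0114] F [0.7 0.1 0.3] w 0.949 t 34.4
```

View pics/side18.png

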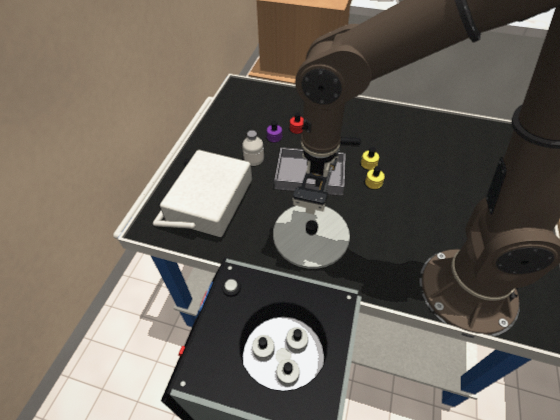

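The lid is unmoved at (312,237), with the gripper above it.

>>> play_rows --rows '[[[-0.014,0,0.08],[0,0,0.008],0.9],[[-0.014,0,0.15],[0,0,0.008],0.9],[[-0.014,0,0.19],[0,0,0.008],0.9],[[-0.014,0,0.2],[0,0,0.008],0.9],[[-0.014,0,0.2],[0,0,0.008],0.9],[[-0.014,0,0.2],[0,0,0.008],0.9]]'

```text
clock: 35.0
position: [0.4532, -0.0447, 0.1016]
ee_rot: [2.218, 2.223, 0.003]
force: [-0.5, -0.5, 0.2]
width: 0.954
```

```bash
python3 -c "
from h import *
go(.4521,-.0455,.044)"
```

```text
pos [ 0.4532 -0.0447  0.1016] shift [-0.0017 -0.0024  0.1153] turn [ 0.0025 -0.0002  0.0021] F [-0.5 -0.5  0.2] w 0.954 t 35.0
```

>>> play_rows --rows '[[[0,-0.002,0.05],[0,0,0.002],0.9],[[0,-0.002,0.085],[0,0,0.002],0.9],[[0,-0.002,0.108],[0,0,0.002],0.9],[[0,-0.002,0.114],[0,0,0.002],0.9],[[0,-0.002,0.114],[0,0,0.002],0.9]]'

```text
clock: 35.5
position: [0.4514, -0.0453, 0.044]
ee_rot: [2.222, 2.22, 0.002]
force: [0.3, -0.1, -0.5]
width: 0.951
```

>>> play_rows --rows '[[[0,0,0],[0,0,0],-0.5],[[0,0,0],[0,0,0],-0.5],[[0,0,0],[0,0,0],-1],[[0,0,0],[0,0,0],-1],[[0,0,0],[0,0,0],-1],[[0,0,0],[0,0,0],-1],[[0,0,0],[0,0,0],-1],[[0,0,0],[0,0,0],-1]]' --newtons 35

```text
clock: 36.3
position: [0.451, -0.0453, 0.0437]
ee_rot: [2.222, 2.22, 0.001]
force: [0.8, -0.2, 0.8]
width: 0.383
```

>>> play_rows --rows '[[[0,0,-0.01],[0,0,0],-1],[[0,0,-0.05],[0,0,0],-1],[[0,0,-0.12],[0,0,0],-1],[[0,0,-0.2],[0,0,0],-1],[[0,0,-0.28],[0,0,0],-1],[[0,0,-0.35],[0,0,0],-1],[[0,0,-0.38],[0,0,0],-1],[[0,0,-0.38],[0,0,0],-1],[[0,0,-0.38],[0,0,0],-1]]'

```text
clock: 37.2
position: [0.45, -0.0454, 0.2329]
ee_rot: [-2.222, -2.22, 0.0]
force: [-0.8, -0.3, -5.2]
width: 0.386
```

```bash
python3 -c "
from h import *
go(.436,.3035,.235)"
```

```text
pos [ 0.45   -0.0454  0.2329] shift [ 0.6977 -0.0287 -0.0042] turn [-0.0001 -0.     -0.001 ] F [-0.8 -0.3 -5.2] w 0.386 t 37.2
```

>>> play_rows --rows '[[[0.08,-0.003,0],[0,0,0],-1],[[0.16,-0.006,0],[0,0,0],-1],[[0.24,-0.009,0],[0,0,0],-1],[[0.32,-0.012,0],[0,0,0],-1],[[0.4,-0.015,0],[0,0,0],-1],[[0.48,-0.02,0],[0,0,0],-1],[[0.56,-0.025,0],[0,0,0],-1],[[0.63,-0.03,0],[0,0,0],-1],[[0.698,-0.03,0],[0,0,0],-1],[[0.698,-0.03,0],[0,0,0],-1]]'

```text
clock: 38.2
position: [0.4338, 0.3087, 0.2313]
ee_rot: [-2.214, -2.226, 0.002]
force: [0.0, -0.1, -5.1]
width: 0.385
```

>>> play_rows --rows '[[[0,0,0],[0,0,0],-1],[[0,0,0.05],[0,0,0],-1],[[0,0,0.1],[0,0,0],-1],[[0,0,0.15],[0,0,0],-1],[[0,0,0.18],[0,0,0],-1],[[0,0,0.18],[0,0,0],-1],[[0,0,0.18],[0,0,0],-1]]'

```text
clock: 38.9
position: [0.4362, 0.3024, 0.1434]
ee_rot: [2.223, 2.218, -0.001]
force: [-0.1, 0.7, -4.1]
width: 0.38
```

```bash
python3 -c "
from h import *
go(.435,.3035,.12)
for n in('side','top'): shot(n,n+'19')
U,V=np.meshgrid(range(560),range(420))
for nm,b in(('top',(90,220,190,310)),('side',(210,360,270,410))):
    z=np.load('pics/%s19.npz'%nm);W=world(nm,z['d']);Z=W[...,2];m=(U>b[0])&(U<b[1])&(V>b[2])&(V<b[3])&(z['d']>0)
    p=W[m&(Z>.108)&(Z<.132)];print(nm,len(p),((np.percentile(p,.5,axis=0)+np.percentile(p,99.5,axis=0))/2).round(4),(p.max(0)-p.min(0)).round(3))
"
```

```text
pos [0.4362 0.3024 0.1434] shift [ 0.0022 -0.0025  0.0467] turn [ 0.      0.0012 -0.0022] F [-0.1  0.7 -4.1] w 0.38 t 38.9
top 2243 [0.4427 0.2858 0.1253] [0.223 0.198 0.019]
side 5321 [0.4375 0.3102 0.1231] [0.225 0.222 0.017]
```

View pics/side19.png

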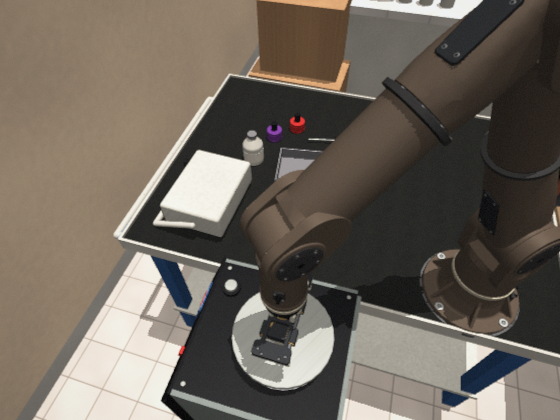

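The lid is level above the well, about 1.5 mm too far in +x, which matches my target shift. I'll lower slowly.

>>> play_rows --rows '[[[0.002,-0.0025,0.03],[0,0,-0.002],-1],[[0.002,-0.0025,0.06],[0,0,-0.002],-1],[[0.002,-0.0025,0.07],[0,0,-0.002],-1],[[0.002,-0.0025,0.08],[0,0,-0.002],-1],[[0.002,-0.0025,0.085],[0,0,-0.002],-1],[[0.002,-0.0025,0.09],[0,0,-0.002],-1],[[0.002,-0.0025,0.09],[0,0,-0.002],-1]]'

```text
clock: 39.7
position: [0.4351, 0.3047, 0.0988]
ee_rot: [2.22, 2.222, 0.001]
force: [-0.6, 0.1, -5.1]
width: 0.381
```

>>> play_rows --rows '[[[0,0,0.005],[0,0,0],-1],[[0,0,0.009],[0,0,0],-1],[[0,0,0.012],[0,0,0],-1],[[0,0,0.014],[0,0,0],-1],[[0,0,0.014],[0,0,0],-1]]'

```text
clock: 40.2
position: [0.435, 0.3046, 0.0917]
ee_rot: [2.22, 2.222, 0.001]
force: [-1.3, -0.2, -2.6]
width: 0.385
```

>>> play_rows --rows '[[[0,0,0.002],[0,0,0],-1],[[0,0,0.003],[0,0,0],-1],[[0,0,0.003],[0,0,0],-1]]'

```text
clock: 40.5
position: [0.435, 0.3046, 0.0916]
ee_rot: [2.22, 2.222, 0.002]
force: [-6.9, -6.0, 17.1]
width: 0.384
```

>>> play_rows --rows '[[[0,0,0],[0,0,0],0],[[0,0,0],[0,0,0],0.5],[[0,0,0],[0,0,0],0.9],[[0,0,0],[0,0,0],0.9],[[0,0,-0.04],[0,0,0],0.9],[[0,0,-0.1],[0,0,0],0.9],[[0,0,-0.2],[0,0,0],0.9],[[0,0,-0.24],[0,0,0],0.9],[[-0.08,0.05,-0.24],[0,0,0],0.0],[[-0.18,0.1,-0.24],[0,0,0],-1]]'

```text
clock: 41.5
position: [0.4831, 0.2212, 0.2113]
ee_rot: [2.214, 2.227, 0.006]
force: [2.2, -0.4, -1.0]
width: 0.824
```

>>> play_rows --rows '[[[-0.1,0,0],[0,0,0],-1],[[-0.2,0,0],[0,0,0],-1],[[-0.3,0,0],[0,0,0],-1],[[-0.4,0,0],[0,0,0],-1],[[-0.4,0,0],[0,0,0],-1]]'

```text
clock: 42.0
position: [0.4823, 0.0123, 0.2103]
ee_rot: [2.229, 2.209, -0.002]
force: [0.8, 0.2, -1.3]
width: 0.39
```

```bash
cat > chk.py <<'E'
from h import *
import sys
k=sys.argv[1]
U,V=np.meshgrid(range(560),range(420))
for nm,b in(('top',(110,205,208,295)),('side',(225,345,292,400))):
    im,d=shot(nm,nm+k);W=world(nm,d);Z=W[...,2];m=(U>b[0])&(U<b[1])&(V>b[2])&(V<b[3])&(d>0)
    for lo,hi in((.106,.13),(.068,.085)):
        p=W[m&(Z>lo)&(Z<hi)];print(nm,len(p),np.median(p,0).round(4),((np.percentile(p,.5,axis=0)+np.percentile(p,99.5,axis=0))/2).round(4))
    q=p[(p[:,2]>.068)&(p[:,2]<.08)];A=np.c_[q[:,:2]-q[:,:2].mean(0),np.ones(len(q))];print('slope,z',np.linalg.lstsq(A,q[:,2],rcond=None)[0].round(4))
E
python3 chk.py 20; python3 -c "
from h import *
go(.604,.2045,.15)"
```

```text
top 121 [0.4396 0.3028 0.1169] [0.4404 0.3035 0.1167]
top 4352 [0.4381 0.3016 0.0755] [0.4364 0.3035 0.0758]
slope,z [ 0.0016 -0.0006  0.075 ]
side 209 [0.436  0.3075 0.1155] [0.4358 0.3062 0.1133]
side 7323 [0.4331 0.3175 0.0738] [0.4378 0.307  0.0736]
slope,z [0.0007 0.0011 0.0738]
pos [0.4826 0.0189 0.2102] shift [0.3716 0.2419 0.1208] turn [ 0.0012 -0.0001 -0.0019] F [0.1 1.6 0.6] w 0.302 t 42.1
```

View pics/side20.png

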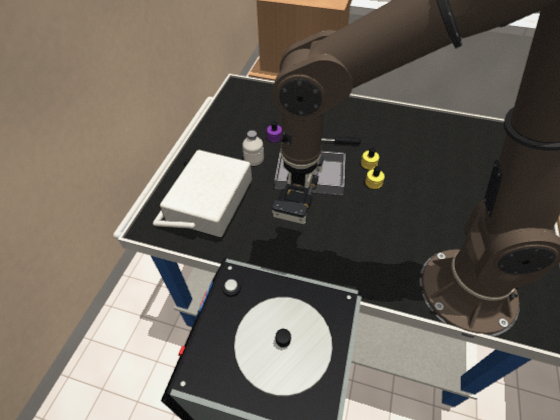

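View pics/top20.png

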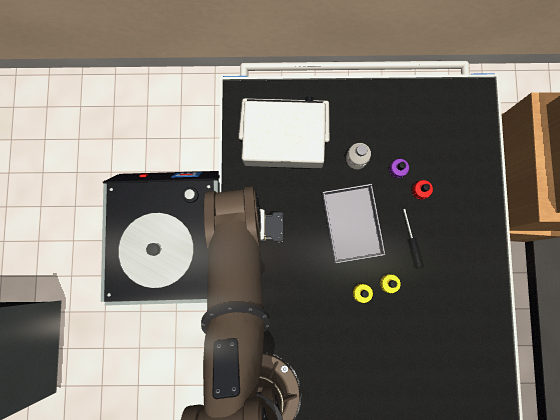

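The lid is seated: its heights (0.0755 top, 0.0738 side) match those at the start and its slope is below 0.2 %. Next I measure the button profile.

```bash
python3 -c "
from h import *
z=np.load('pics/top20.npz');W=world('top',z['d'])
print((W[184:208:1,178:204,2]*1000).round(0).astype(int)[::2,::2])
z=np.load('pics/side20.npz');W=world('side',z['d']);im=z['im']
print((W[272:304,216:248,2]*1000).round(0).astype(int)[::2,::2])
b=(W[...,2]>.0765)&(W[...,2]<.09);b[:275]=0;b[300:]=0;b[:,:220]=0;b[:,245:]=0;p=W[b];print(len(p),((p.min(0)+p.max(0))/2).round(4),np.ptp(p,axis=0).round(3))
g=np.load('pics/top20.npz')['im'];W=world('top',np.load('pics/top20.npz')['d'])
b=(W[...,2]>.0765)&(W[...,2]<.09);b[:184]=0;b[208:]=0;b[:,:178]=0;b[:,204:]=0;p=W[b];print(len(p),((p.min(0)+p.max(0))/2).round(4),np.ptp(p,axis=0).round(3))
cv2.imwrite('pics/btn.png',np.hstack([cv2.resize(im[268:308,210:250],(480,480)),cv2.resize(g[176:212,170:206],(300,480))])[:,:,::-1])
"
```

```text
[[  61   60   59   61   67   59   60   62   59   56   61   65   67]
 [  61   63   61   63   60   65   58   58   66   57   66   65   66]
 [  63   61   67   55   70   75   68   76   77   61   63   68   62]
 [  67   62   65   74   81 1521   86   85   77   75   68   66   58]
 [  64   59   63   72   83   86   89   88   81   69   65   64   59]
 [  60   61   61   73   82   87   87   87   86   74   63   59   65]
 [  64   61   65   75   84   81   81   86   83   72   62   67   63]
 [  65   60   63   75   73   85   84   80   71   75   63   70   61]
 [  65   65   56   59   72   73   73   82   73   63   65   61   64]
 [  67   58   60   62   61   61   71   63   59   68   59   60   61]
 [  66   60   67   62   61   71   63   68   57   64   65   65   58]
 [  59   64   60   65   64   65   59   57   61   63   62   64   67]]
[[-33  54  60  57  59  60  61  58  59  62  60  60  60  60  59  61]
 [ -8  62  60  61  62  60  58  59  60  60  57  60  58  60  59  59]
 [ 38  62  60  59  59  58  62  63  61  57  60  60  59  59  60  61]
 [ 62  62  58  60  59  61  58  59  60  59  62  61  60  61  62  58]
 [ 61  60  58  
[... 182 characters left out ...]
59]
 [ 63  60  59  60  72  82  83  84  83  81  79  72  69  60  59  60]
 [ 59  61  60  59  75  82  81  84  80  81  80  71  68  61  58  58]
 [ 59  58  60  62  70  69  79  80  78  79  73  75  64  61  62  60]
 [ 59  56  58  59  71  71  73  73  72  71  73  70  62  58  62  60]
 [ 58  61  59  56  61  71  73  70  67  71  72  60  58  62  62  61]
 [ 59  60  56  60  61  58  61  65  66  61  59  60  56  59  62  61]
 [ 61  59  61  59  63  62  60  58  59  60  61  61  59  60  62  60]
 [ 66  61  61  57  62  61  60  60  60  60  58  62  63  61  62  57]
 [ 61  61  62  60  61  61  59  58  62  63  60  57  59  60  62  60]]
116 [0.6038 0.207  0.0813] [0.032 0.03  0.008]
98 [0.6045 0.2036 0.0832] [0.043 0.043 0.013]
```

View pics/btn.png

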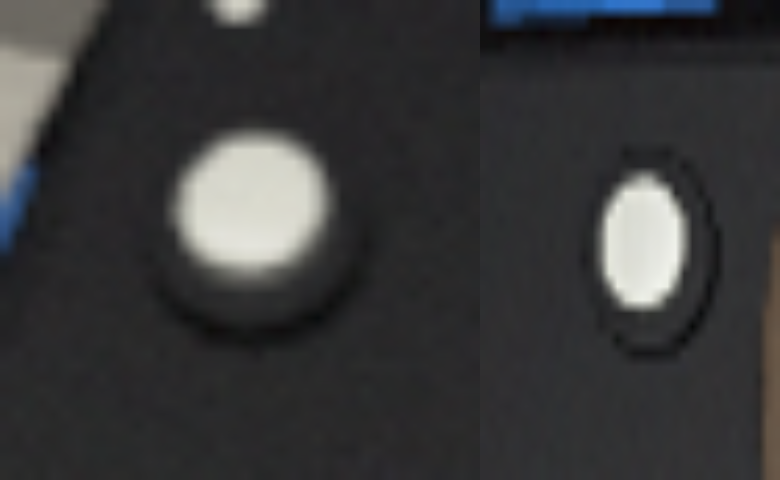

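The button cap is at (231,285) in side: its top is at about 0.082, its collar at 0.072, and its centre near (0.604, 0.205). I'll move above it with the gripper shut.

>>> play_rows --rows '[[[0.09,0.06,0],[0,0,0],-1],[[0.18,0.12,0],[0,0,0],-1],[[0.26,0.18,0],[0,0,0],-1],[[0.33,0.22,0.02],[0,0,0],-1],[[0.372,0.242,0.06],[0,0,0],-1],[[0.372,0.242,0.12],[0,0,0],-1],[[0.372,0.242,0.16],[0,0,0],-1],[[0.372,0.242,0.18],[0,0,0],-1],[[0.372,0.242,0.18],[0,0,0],-1],[[0.372,0.242,0.18],[0,0,0],-1]]'

```text
clock: 43.1
position: [0.6037, 0.207, 0.1211]
ee_rot: [2.219, 2.223, 0.003]
force: [-0.1, 0.6, -0.3]
width: 0.006
```

```bash
python3 -c "
from h import *
shot('side','side21')
go(.604,.205,.096)"
```

```text
pos [0.6041 0.2068 0.1216] shift [-0.0037 -0.0003  0.0512] turn [ 0.0027 -0.0009  0.0013] F [-0.3 -0.1 -0.5] w 0.002 t 43.15
```

View pics/side21.png

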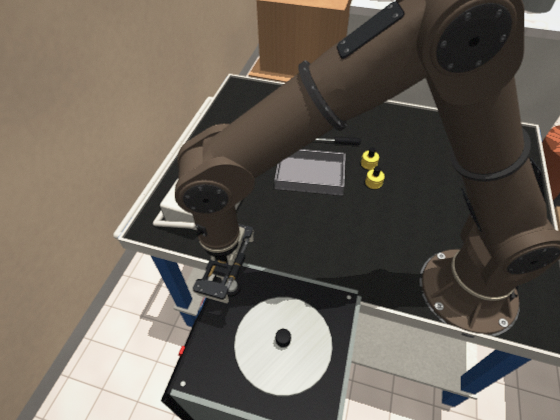

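Fingertips are just above the button at (231,285). Lowering gradually.

>>> play_rows --rows '[[[-0.002,0,0.03],[0,0,0],-1],[[-0.002,0,0.05],[0,0,0],-1],[[-0.002,0,0.058],[0,0,0],-1],[[-0.002,0,0.062],[0,0,0],-1],[[-0.002,0,0.062],[0,0,0],-1]]'

```text
clock: 43.65
position: [0.6035, 0.2051, 0.0896]
ee_rot: [2.22, 2.222, 0.001]
force: [-1.3, -0.8, 2.1]
width: 0.003
```

>>> play_rows --rows '[[[0,0,0.003],[0,0,0],-1],[[0,0,0.006],[0,0,0],-1],[[0,0,0.008],[0,0,0],-1],[[0,0,0.008],[0,0,0],-1]]'

```text
clock: 44.05
position: [0.6037, 0.2052, 0.0855]
ee_rot: [2.22, 2.222, 0.002]
force: [-1.6, -0.9, 4.2]
width: 0.002
```

>>> play_rows --rows '[[[0,0,0.003],[0,0,0],-1],[[0,0,0.006],[0,0,0],-1],[[0,0,0.006],[0,0,0],-1],[[0,0,0.006],[0,0,0],-1]]'

```text
clock: 44.45
position: [0.6039, 0.2053, 0.0841]
ee_rot: [2.22, 2.222, 0.003]
force: [-6.7, -1.6, 19.9]
width: 0.006
```

The force is 20 N and the tool stopped against the end of travel, so the button is right down. I'll release and retreat.

>>> play_rows --rows '[[[0,0,0],[0,0,0],-1],[[0,0,0],[0,0,0],-1],[[0,0,-0.02],[0,0,0],-1],[[0,0,-0.06],[0,0,0],-1],[[0,0,-0.14],[0,0,0],-1],[[0,0,-0.22],[0,0,0],-1],[[0,0,-0.28],[0,0,0],-1],[[-0.1,-0.05,-0.28],[0,0,0],-1],[[-0.2,-0.1,-0.28],[0,0,0],-1],[[-0.3,-0.15,-0.28],[0,0,0],-1]]'

```text
clock: 45.45
position: [0.5356, 0.0696, 0.2223]
ee_rot: [2.219, 2.223, 0.002]
force: [0.6, -0.9, 1.0]
width: 0.003
```

>>> play_rows --rows '[[[-0.1,-0.05,0],[0,0,0],-1],[[-0.15,-0.05,0],[0,0,0],-1],[[-0.15,-0.05,0],[0,0,0],-1]]'

```text
clock: 45.75
position: [0.5106, -0.0095, 0.2225]
ee_rot: [2.226, 2.213, -0.001]
force: [1.5, 0.8, 0.1]
width: 0.005
```

```bash
python3 chk.py 22; python3 -c "
from h import *
W=world('side',np.load('pics/side22.npz')['d']);print('btn z',np.median(W[281:288,226:236,2]).round(4), 'before',np.median(world('side',np.load('pics/side20.npz')['d'])[281:288,226:236,2]).round(4))
go(.5,0,.2)"
```

```text
top 124 [0.4395 0.3026 0.1174] [0.4405 0.3036 0.1163]
top 4350 [0.4385 0.3012 0.0757] [0.4395 0.303  0.0759]
slope,z [0.0013 0.0021 0.0751]
side 209 [0.436  0.3077 0.1155] [0.4363 0.306  0.1134]
side 7323 [0.4332 0.3176 0.0739] [0.4379 0.3071 0.0736]
slope,z [0.0001 0.0004 0.0739]
btn z 0.0823 before 0.0822
pos [ 0.5116 -0.0045  0.2223] shift [ 0.009  -0.0233  0.0447] turn [ 0.0015 -0.0003 -0.0006] F [-0.5 -0.5 -0.2] w 0.004 t 45.85
```

View pics/side22.png

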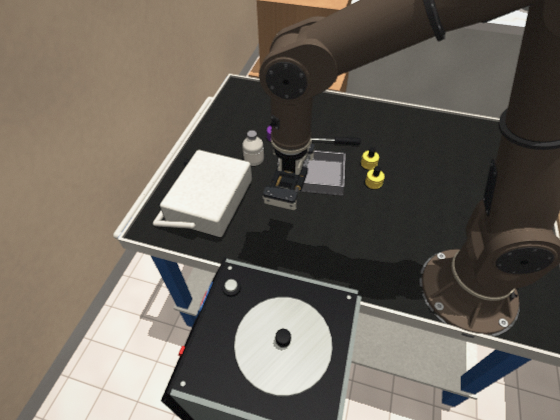

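View pics/top22.png

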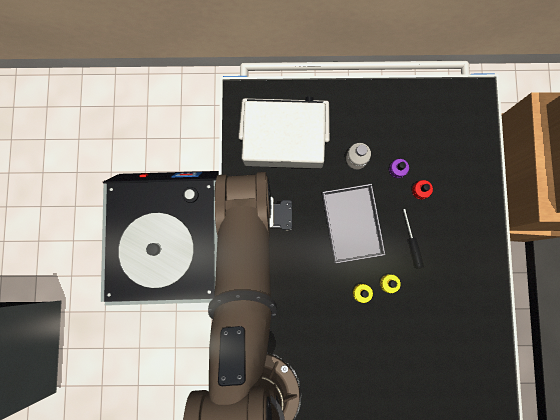

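The lid is seated at (155,249) in top, and the button is back up at 0.082. The bin is empty, the bystanders and look-alikes are where they were, and the arm is clear. Handing in.

```bash
python3 -c "
from cell import arm
print(arm.sign_off())"
```

```text
the job is handed in; nothing more can be done
None
```

The calibration run is set up and handed in at about 46 s of the 210 s allowed; the hand-in gave no verdict.

**What I did:**
- I lifted the lid by its knob and laid it flat, knob up, on the trolley.
- I set all three loggers present (two of the five possible were not there) upright on the floor of the well. Each touched the floor before I let go.
- I put the lid back and pressed the start button down to its stop, at about 20 N, then released it.

**Last checks:**
- **Lid:** its top surface is at the same height as at the start, within 1 mm, with a slope of about 0.2 % or less.
- **Loggers:** all three were seen standing in the well just before the lid went back on. They cannot be seen now that it is closed.
- **Button:** it is back at its released height of 0.082 m.
- **Surroundings:** the bin is empty, and the readout, bottle, screwdriver and look-alikes look unmoved. I saw nothing knocked aside during the run.

No check failed. The two cameras disagreed by up to about 4 mm on horizontal position, so I used their mean.

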